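# Stand the glue bottle cap-down in the desk caddy

### The arm

A 7-joint arm with a two-finger parallel gripper is mounted at the origin on a cart in front of the work surface, level with it; the furniture and walls round the work are solid. World frame = base frame: x ahead of the robot, y to its left, z up, the work surface at z = 0. Lengths are in m, angles in rad, forces in N, time in s.
With the tool pointing down it reaches from about 0.425 to 1.025 m from the base axis. Payload 9.4 kg.
Tool frame: the origin (TCP) lies midway between the tips of the shut fingers; the grasp point (between the pads) lies 19 mm behind it; z points along the fingers, y is the line along which they close (so a half turn about z gives the same grasp; the last joint's range is limited). The gripper opens to 93 mm and grips with 3 to 60 N. Pads are 15 mm wide; open, the fingers measure 128 mm over their backs; the gripper's body (75 mm by 188 mm) begins 65 mm behind the grasp point.
Start: joints at [-1.412, 0.599, -0.003, 1.599, 0.002, 0.943, -0.08], TCP at [0.169, 0.705, 0.219] pointing down, gripper open.
Joint ranges: [-2.57, 2.57], [-0.35, 1.97], [-1.29, 1.29], [0.11, 2.56], [-1.05, 4.19], [0.11, 1.86], [-2.63, 2.63]. Speed limits (rad/s): [2.22, 2.22, 3.01, 3.01, 3.14, 3.14, 3.14].

### API

Orientations are given as [roll, pitch, yaw] about the fixed x, y, z axes, in that order (R = Rz(yaw) Ry(pitch) Rx(roll)).
In Python, from cell import * gives the robot as it stands.
- The arm moves only by the tool jog_arm, never from a script. Its argument "rows" is a list that holds one entry, the list of rows, each a list of 5 numbers: the shift along the tool's x, y, z in cm, then the turn about the tool's z in rad, then the opening, from -1 (shut) to 1 (fully open). In form: [[[dx, dy, dz, roll, hand], ...]]. A call has exactly 5 rows; each row is the pose to reach, as a shift and turn from the pose commanded when the call began, along the tool's axes at that moment; what a row does not reach only later rows make up. A row lasts 1/12 s, in which the tool goes at most 41.7 mm and 7.16 degrees, less where a joint would pass 70% of its speed; a pose out of reach is approached as far as the arm can. A call with a gripper value outside its range is refused whole. The fingers move at their own pace and stop on an object; "newtons" is the grip in N (left out, the last holds). Time passes only in rows, so rows that repeat a pose let the fingers close, or fill a call up. It gives the time, the measured TCP pose, the force, the opening and the grip force at its end, in the units of the state.
- get_obs(): the state, without advancing time (a new reading comes with each control period).
- camera(name): name is "side" or "top" or "wrist"; returns a dict with "frame" (420x560x3 uint8, blue, green, red), "fx", "fy", "cx", "cy" (pixels), "R" (3x3) and "t" (3): a world point X has camera coordinates R X + t. Camera axes: x right, y down, z forward; pixel columns grow to the right and rows downward; lengths in m; the calibration is good to about 2 mm. The wrist camera is an equidistant fisheye: a pixel r from the principal point sees the ray r / f radians off the axis. A picture is of the moment at which its call begins. There is no depth.
- finish_job(): hands the job in; it is judged then, once.
The state is a dict: "time": time; "qpos": joint angles; "joint_vel": joint speeds; "joint_efforts": joint torques, N m; "eef_pos": TCP position; "tool_rot": TCP orientation; "force": force on the tool from outside, world axes, zero at the start; "torque": the same for the moment, N m; "finger_gap": finger opening in m; "grasp_force": force on a finger pad.
Only numpy, scipy, OpenCV 4.12 (cv2) and the standard library are available. Lean on these libraries where they do the work, as an engineer would, in place of code of your own. Each camera call takes 0.05 s, during which the arm holds its last target. There are 200 camera calls.

### The job

Store the white glue bottle cap-down in the wooden desk caddy so that the glue runs to the nozzle. It stands the right way up: lay it on its side on the bench and let go of it, then take it afresh, turn it over and stand it on its cap, upright and fully down in the caddy's big round hole, and let go. Leave the other things on the bench where they are.

Things in the scene. Friction and masses are not known exactly. Their poses are not given: they have to be found in the camera images.
- glue: the white glue bottle, a round plastic bottle 38 mm across and 72 mm tall (body 36 mm across; screw cap the top 18 mm, 38 mm across, flat on top), 50 to 105 g. Origin at the centre of its underside, z axis points from the underside to the cap; it starts standing on its underside on the bench
- glue_base (a point): centre of the glue bottle's underside
- glue_cap (a point): centre of the flat top of the glue bottle's cap, 72 mm from glue_base
- caddy: the desk caddy, a light wooden block 86 x 130 x 30 mm (x, y, z) that does not move, with one big round hole and a row of three 14 mm pen holes. Origin at the centre of its underside, z up, y along its length from the pen holes (y = -40 mm) to the big hole (y = +24 mm)
- bore (a point): centre of the mouth of the caddy's big round hole, level with the caddy's top, 30 mm above the bench; the hole is 48 mm across with a 3 mm chamfer and 24 mm deep (its flat floor is 6 mm above the bench)
- balsa: bystander: offcut of balsa wood 21 x 62 x 12 mm lying flat, origin at the centre of its underside
- eraser: bystander: eraser 19 x 43 x 11 mm in a card sleeve, lying flat, origin at the centre of its underside
- earbuds: bystander: round black earbud case, 55 mm across, 24 mm high, origin at the centre of its underside
- tape: bystander: roll of masking tape lying flat, 100 mm across, 25 mm high, origin at the centre of its underside
- rule: bystander: white triangular scale rule, 156 mm long, 23 mm wide, 18 mm high, lying, origin at the centre of its underside
- railcar: bystander: model railway carriage 22 x 100 x 18 mm, origin at the centre of its underside
There are look-alikes about, which are no part of the job. Leave any blue, green or red look-alike of the glue alone.

How it is judged:
On the way:
1. the glue bottle lies on its side on the bench, at rest and let go (angle between glue's own z axis and vertical between 1.4 and 1.74 rad and height (world z) of each of glue_base, glue_cap below 0.026 m and contact force between glue and the arm below 0.1 N and contact force between glue and the fingers below 0.1 N and linear speed of glue below 0.03 m/s), for 0.2 s.
At the end, for the whole second after the job is handed in: the glue bottle stands upside down in the caddy's big hole: its z axis within 0.2 rad of straight down, the centre of the cap's top within 9 mm (horizontally) of the hole's axis and at least 20 mm below the hole's mouth, at rest and released (angle between glue's own z axis and vertical above 2.94 rad and horizontal distance between glue_cap and bore below 0.009 m and z of glue_cap in the frame of bore below -0.02 m and linear speed of glue below 0.02 m/s and angular speed of glue below 0.2 rad/s); the robot touches nothing.
It fails at once if a bystander is moved by more than 25 mm (distance of any of balsa, eraser, earbuds, tape, rule, railcar from where it was at the start of the episode above 0.025 m).
It also fails if it takes over 72 s, if anything falls off the work surface, if the arm or the gripper's body presses on something with over 40 N, if the wrist force passes 120 N, or if a joint passes its speed limit or range.

## Working session

There is one attempt and no reset: what is moved stays moved. The work goes in short steps, Python scripts to look and compute and a tool call to move; the robot and the scene stay as the last step left them, time stands still between calls to the robot, and variables do not carry over. Pictures are saved under pics/ and viewed, at most 12 in all, crops included, and the job is handed in when it is done.

Besides the shell and the picture viewer there is one more tool, called after "Call:" as name(argument=value, ...), one argument or row to a line, values as JSON. jog_arm: Moves the arm, as the interface text tells. Its arguments: {"type":"object","properties":{"rows":{"type":"array","items":{"type":"array","items":{"type":"array","items":{"type":"number"}}}},"newtons":{"type":"number"}},"required":["rows"]}

```bash
ls; mkdir -p pics
python3 - <<'E'
from cell import *
import cv2,numpy as np
o=get_obs();print({k:np.round(v,3).tolist() for k,v in o.items()})
for n in("top","side","wrist"):
    c=camera(n);cv2.imwrite(f"pics/{n}0.png",c["frame"]);print(n,c["fx"],c["fy"],c["cx"],c["cy"],np.round(c["R"],3).tolist(),np.round(c["t"],3).tolist())
E
```

```text
pics
{'time': 0.0, 'qpos': [-1.412, 0.6, -0.003, 1.6, 0.002, 0.943, -0.08], 'joint_vel': [0.001, 0.0, -0.002, 0.001, -0.001, 0.001, -0.001], 'joint_efforts': [0.0, -76.507, 1.497, -25.235, -0.052, 0.017, 0.0], 'eef_pos': [0.169, 0.704, 0.218], 'tool_rot': [-3.14, 0.0, 2.906], 'force': [0.123, -0.217, 0.573], 'torque': [-0.021, -0.011, -0.047], 'grasp_force': 0.0, 'finger_gap': 0.093}
top 393.4047330202262 393.4047330202262 282.0645768272265 212.46162110906744 [[0.025, -0.999, -0.022], [-0.991, -0.022, -0.129], [0.129, 0.025, -0.991]] [0.011, 0.545, 0.896]
side 457.37998040065753 457.37998040065753 279.62956746507183 214.60808988911455 [[-0.885, -0.466, 0.021], [-0.307, 0.548, -0.778], [0.351, -0.695, -0.628]] [0.481, 0.23, 0.802]
wrist 325.19226210127806 325.19226210127806 280.86876969648506 206.96314481693332 [[0.233, 0.972, -0.001], [0.941, -0.225, 0.252], [0.245, -0.06, -0.968]] [-0.724, -0.03, 0.39]
```

View pics/top0.png

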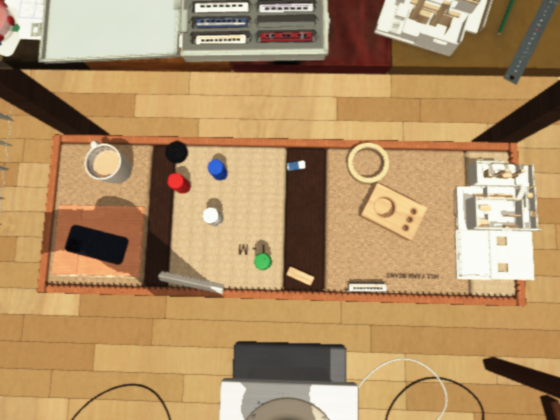

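View pics/side0.png

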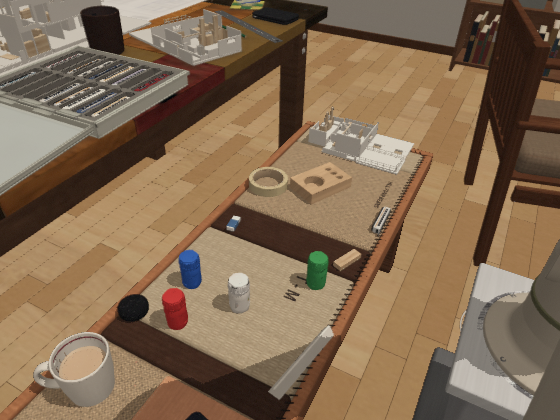

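Top view: the white glue stands at about (212,216), and the caddy is at about (393,210) with its big hole near (384,208). The side view shows the glue at about (239,293) and the hole at about (315,181). I'll measure both more exactly.

```bash
cat > h.py <<'E'
from cell import *
import cv2,numpy as np
def ray(c,u,v):
    d=c["R"].T@np.array([(u-c["cx"])/c["fx"],(v-c["cy"])/c["fy"],1]); return -c["R"].T@c["t"],d
def onz(c,u,v,z):
    o,d=ray(c,u,v); return o+d*(z-o[2])/d[2]
def proj(c,X):
    p=np.atleast_2d(X)@c["R"].T+c["t"]; return np.c_[c["fx"]*p[:,0]/p[:,2]+c["cx"],c["fy"]*p[:,1]/p[:,2]+c["cy"]]
def crop(c,u,v,h,s): 
    return cv2.resize(c["frame"][v-h:v+h,u-h:u+h],(2*h*s,2*h*s),interpolation=cv2.INTER_CUBIC)
def ring(p,r,z,n=72): 
    a=np.linspace(0,2*np.pi,n,endpoint=False); return np.c_[p[0]+r*np.cos(a),p[1]+r*np.sin(a),np.full(n,z)]
E
python3 - <<'E'
from h import *
t=camera("top");s=camera("side")
im=np.vstack([np.hstack([crop(t,212,216,24,8),crop(t,393,210,37,5)[:370,:370] if 0 else cv2.resize(crop(t,393,210,38,5),(384,384))]),])
im2=np.hstack([cv2.resize(crop(s,239,293,32,6),(384,384)),cv2.resize(crop(s,320,183,38,5),(384,384))])
cv2.imwrite("pics/z.png",cv2.resize(np.vstack([im,im2]),(600,600)))
# white mask of glue
for n,c,(u,v) in(("top",t,(212,216)),("side",s,(239,293))):
    f=c["frame"].astype(int); m=((f.min(2)>140)&(f.max(2)-f.min(2)<40)).astype(np.uint8)
    k,l,st,ce=cv2.connectedComponentsWithStats(m); 
    for i in range(1,k):
        if abs(ce[i]-[u,v]).max()<25 and st[i,4]>20: print(n,st[i],ce[i],onz(c,*ce[i],.072),onz(c,*ce[i],.036))
print("hole",onz(t,384,208,.03),onz(s,315,181,.03))
E
```

```text
top [203 207  17  17 225] [210.62222222 215.34222222] [0.52986492 0.18571702 0.072     ] [0.53412457 0.19322874 0.036     ]
side [228 273  21  18 253] [238.21343874 280.12252964] [0.52770554 0.19014456 0.072     ] [0.54648953 0.16228044 0.036     ]
hole [ 0.56168636 -0.21737552  0.03      ] [ 0.55855856 -0.2150559   0.03      ]
```

View pics/z.png

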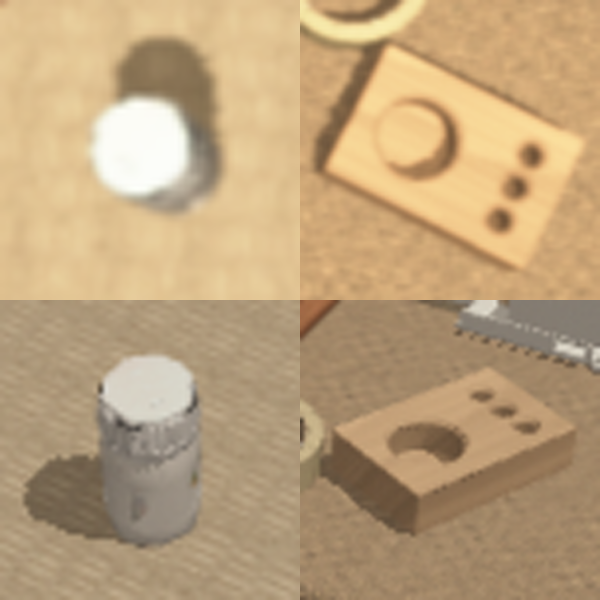

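Crops: the glue's cap disc is centred at about (211,215) in the top view. The caddy's corners and pen holes are clear in both views, so I'll fit the caddy pose and work out the first move.

```bash
cat >> h.py <<'E'
from scipy.spatial.transform import Rotation as Ro
def to_tool(P):
    o=get_obs(); return np.round(100*Ro.from_euler("xyz",o["tool_rot"]).inv().apply(np.array(P)-o["eef_pos"]),2)
E
python3 - <<'E'
from h import *
from scipy.optimize import least_squares
t=camera("top");s=camera("side")
ob=np.array([[.043,.065],[.043,-.065],[-.043,.065]]);pens=np.array([[x,-.04] for x in(.028,0,-.028)])
M=np.array([[.043,.065],[.043,-.065],[-.043,.065],[0,-.04]])
T=np.array([[377.3,182.9],[426.7,207],[361.4,214.6],[409.5,219.4]])
Ms=np.array([[.043,.065],[.043,-.065],[-.043,-.065],[-.043,.065],[0,-.04],[0,.024]])
S=np.array([[290.4,177.4],[330.1,162],[352.2,177.9],[311.9,194.4],[333.9,173.1],[314.2,181.2]])
def W(p,M): c,q=np.cos(p[2]),np.sin(p[2]); return np.c_[p[0]+c*M[:,0]-q*M[:,1],p[1]+q*M[:,0]+c*M[:,1],np.full(len(M),.03)]
for k,f in {"T":lambda p:proj(t,W(p,M))-T,"S":lambda p:proj(s,W(p,Ms))-S,"both":lambda p:np.vstack([proj(t,W(p,M))-T,proj(s,W(p,Ms))-S])}.items():
    r=least_squares(lambda p:f(p).ravel(),[.555,-.23,-.4]); print(k,r.x,np.abs(r.fun).max(),W(r.x,np.array([[0,.024]])))
print("tool",to_tool([.529,.187,.2]))
E
```

```text
T [ 0.55480846 -0.24111041 -0.45228937] 0.6234582326539737 [[ 0.56529708 -0.21952364  0.03      ]]
S [ 0.55033102 -0.2362791  -0.47057941] 0.46883066349084856 [[ 0.56121269 -0.21488776  0.03      ]]
both [ 0.55277359 -0.23977585 -0.46276792] 1.6976198442912676 [[ 0.56348782 -0.21830016  0.03      ]]
tool [-47.06 -41.95   1.86]
```

Call:
jog_arm(
  rows=[
    [[-3, -2.7, 0, 0, 1], [-6, -5.3, 0, 0, 1], [-9, -8, 0, 0, 1], [-12, -10.7, 0, 0, 1], [-15, -13.4, 0, 0, 1]],
  ],
  newtons=3,
)

```text
time: 0.77
eef_pos: [0.2847, 0.538, 0.2187]
tool_rot: [3.141, 0.0, 2.906]
force: [0.3, 0.3, 0.7]
finger_gap: 0.0933
grasp_force: 0.0
```

Call:
jog_arm(
  rows=[
    [[-3, -2.7, 0, 0, 1], [-6, -5.3, 0, 0, 1], [-9, -8, 0, 0, 1], [-12, -10.7, 0, 0, 1], [-15, -13.4, 0, 0, 1]],
  ],
)

```text
time: 1.18
eef_pos: [0.3993, 0.3726, 0.2189]
tool_rot: [3.141, 0.0, 2.906]
force: [0.7, 1.7, 0.3]
finger_gap: 0.0933
grasp_force: 0.0
```

Call:
jog_arm(
  rows=[
    [[-3, -2.7, 0, 0, 1], [-6, -5.4, 0, 0, 1], [-10, -9, 0, 0, 1], [-14, -12.5, 0, 0, 1], [-17, -15.1, 0, 0, 1]],
  ],
)

```text
time: 1.6
eef_pos: [0.5168, 0.2036, 0.2189]
tool_rot: [3.141, 0.0, 2.906]
force: [0.3, 0.8, -0.5]
finger_gap: 0.0932
grasp_force: 0.0
```

Run:
```python
from h import *
o=get_obs();print(o["time"],o["eef_pos"],o["tool_rot"],o["qpos"],to_tool([.529,.188,.062]))
```

```text
1.6 [0.51684711 0.2035928  0.21894404] [3.14116982e+00 4.55618732e-04 2.90596513e+00] [-0.49701269  0.39579974  0.02685727  1.99240218 -0.01517827  0.75295539
  0.87400709] [-1.54 -1.24 15.69]
```

Call:
jog_arm(
  rows=[
    [[0, 0, 0, 0, 1], [0, 0, 3, 0, 1], [0, 0, 6, 0, 1], [0, 0, 9, 0, 1], [0, 0, 9, 0, 1]],
  ],
)

```text
time: 2.02
eef_pos: [0.5135, 0.2045, 0.1245]
tool_rot: [-3.137, -0.005, 2.906]
force: [-0.9, -0.7, -0.6]
finger_gap: 0.0926
grasp_force: 0.0
```

Call:
jog_arm(
  rows=[
    [[0, 0, 3, 0, 1], [0, 0, 5, 0, 1], [0, 0, 6.7, 0, 1], [0, 0, 6.7, 0, 1], [0, 0, 6.7, 0, 1]],
  ],
)

```text
time: 2.43
eef_pos: [0.516, 0.2056, 0.0623]
tool_rot: [-3.141, -0.0, 2.906]
force: [0.8, 0.0, -0.1]
finger_gap: 0.0926
grasp_force: 0.0
```

Run:
```python
from h import *
o=get_obs();print(o["time"],o["eef_pos"],o["tool_rot"],to_tool([.529,.188,.062]))
s=camera("side");t=camera("top");print(o["force"])
cv2.imwrite("pics/p1.png",np.hstack([crop(s,239,270,60,3),crop(t,212,205,60,3)]))
```

```text
2.4333 [0.51602499 0.20562738 0.06229279] [-3.14117403e+00 -4.11756905e-04  2.90595552e+00] [-1.67 -1.41  0.03]
[ 0.79422797  0.02903647 -0.11576223]
```

View pics/p1.png

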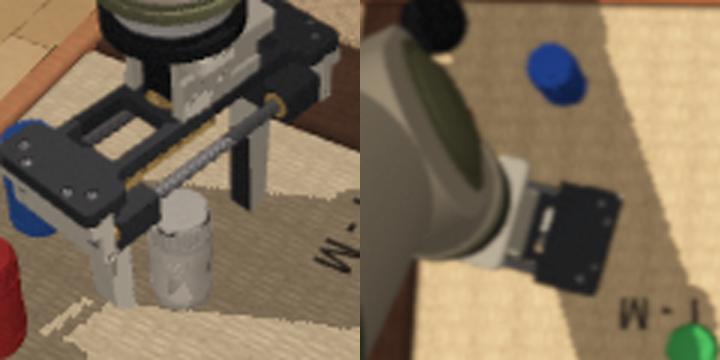

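The glue stands between the open fingers, about 17 mm off in tool x. I'll centre on it and push the cap over with the rear finger.

Call:
jog_arm(
  rows=[
    [[-0.8, 0, 0, 0, 1], [-1.7, -1, 0, 0, 1], [-1.7, -2.2, 0, 0, 1], [-1.7, -3.2, 0, 0, 1], [-1.7, -3.9, 0, 0, 1]],
  ],
)

```text
time: 2.95
eef_pos: [0.5229, 0.1616, 0.0622]
tool_rot: [-3.141, 0.0, 2.904]
force: [-0.4, 0.2, 0.2]
finger_gap: 0.0928
grasp_force: 0.1
```

Call:
jog_arm(
  rows=[
    [[0, -0.5, 0, 0, 1], [0, -1, 0, 0, 1], [0, -1.4, 0, 0, 1], [0, -1.8, 0, 0, 1], [0, -2.2, 0, 0, 1]],
  ],
)

```text
time: 3.37
eef_pos: [0.5181, 0.142, 0.0616]
tool_rot: [3.141, -0.0, 2.906]
force: [-0.4, 0.3, 0.3]
finger_gap: 0.0929
grasp_force: 0.0
```

Call:
jog_arm(
  rows=[
    [[0, -0.4, 0, 0, 1], [0, -0.8, 0, 0, 1], [0, -1.1, 0, 0, 1], [0, -1.4, 0, 0, 1], [0, -1.7, 0, 0, 1]],
  ],
)

```text
time: 3.78
eef_pos: [0.5142, 0.1253, 0.0616]
tool_rot: [3.142, 0.0, 2.906]
force: [0.1, -0.1, 0.0]
finger_gap: 0.0929
grasp_force: 0.0
```

Run:
```python
from h import *
o=get_obs();print(o["time"],o["eef_pos"],o["tool_rot"])
s=camera("side");t=camera("top");print(o["force"])
cv2.imwrite("pics/p2.png",np.hstack([crop(s,259,270,60,3),crop(t,232,215,60,3)]))
```

```text
3.7833 [0.51421974 0.12534586 0.06164834] [3.14155519e+00 8.85362644e-05 2.90591938e+00]
[ 0.12830412 -0.08155486  0.04088654]
```

View pics/p2.png

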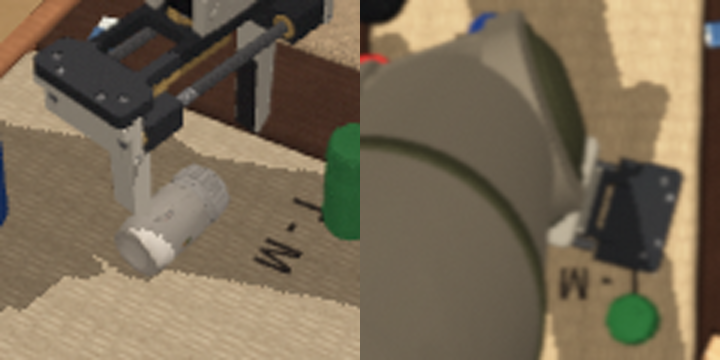

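The glue lies on its side with the base at about (148,250) in the left crop and the cap at about (215,185). I'll raise the arm and measure it.

Call:
jog_arm(
  rows=[
    [[0, 0, -2, 0, 1], [0, 0, -5, 0, 1], [0, 0, -8, 0, 1], [0, 0, -11, 0, 1], [0, 0, -12, 0, 1]],
  ],
)

```text
time: 4.3
eef_pos: [0.5157, 0.1261, 0.1854]
tool_rot: [3.139, 0.004, 2.906]
force: [-0.0, -0.3, -0.7]
finger_gap: 0.0929
grasp_force: 0.0
```

Run:
```python
from h import *
s=camera("side");w=camera("wrist")
o=get_obs();print(o["time"],o["eef_pos"],o["qpos"])
print("rough",onz(s,248.3,293.3,.018),onz(s,270.7,273.3,.019))
cv2.imwrite("pics/p3.png",np.hstack([crop(s,259,283,35,6)[:420],w["frame"]])[:, :800] if 0 else np.hstack([cv2.resize(crop(s,259,283,30,6),(360,360)),cv2.resize(w["frame"],(440,330))[:330].repeat(1,0) if 0 else cv2.copyMakeBorder(cv2.resize(w["frame"],(440,330)),0,30,0,0,cv2.BORDER_CONSTANT)]))
```

```text
4.4 [0.51531025 0.12602565 0.18346469] [-0.34253337  0.4134606  -0.00590585  2.08222416  0.00401773  0.64169714
  0.98391892]
rough [0.5217491  0.16764023 0.018     ] [0.50923822 0.10299118 0.019     ]
```

View pics/p3.png

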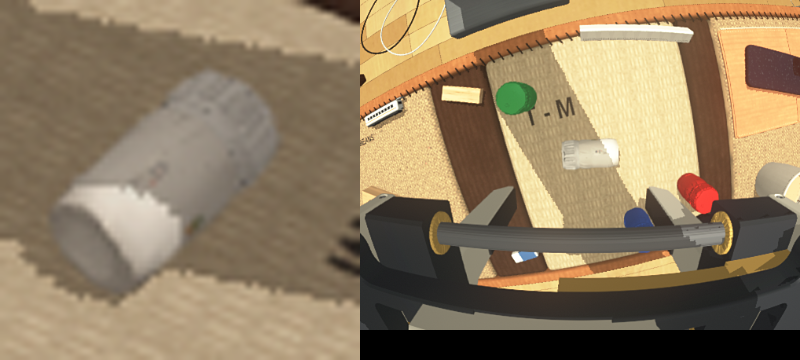

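The glue rests on its side: in the side crop the base is at about (92,250) and the cap end at about (235,115). In the wrist view it runs from about (562,156) at the cap to (619,153) at the base.

Run:
```python
from h import *
s=camera("side");w=camera("wrist")
def wz(u,v,z):
    p=np.array([(u-w["cx"])/w["fx"],(v-w["cy"])/w["fy"]]);r=np.hypot(*p);d=w["R"].T@np.r_[np.sin(r)*p/r,np.cos(r)];o=-w["R"].T@w["t"];return o+d*(z-o[2])/d[2]
b,c=onz(s,244.3,294.7,.018),onz(s,268.2,272.2,.019);print("side",b,c,np.linalg.norm(b-c))
b2,c2=wz(329.6,195,.018),wz(257.5,197.5,.019);print("wrist",b2,c2,np.linalg.norm(b2-c2))
# white-ish bottle mask in wrist
f=w["frame"].astype(int);m=((f.max(2)-f.min(2)<28)&(f.min(2)>95)).astype(np.uint8)
k,l,st,ce=cv2.connectedComponentsWithStats(m)
for i in range(1,k):
    if abs(ce[i]-[293,196]).max()<40 and st[i,4]>50: print(st[i],ce[i],cv2.minAreaRect(np.argwhere(l==i)[:,::-1].astype(np.float32)))
o=get_obs();print(o["eef_pos"],o["tool_rot"])
```

```text
side [0.52652556 0.17418817 0.018     ] [0.51496375 0.10276289 0.019     ] 0.07236191179440911
wrist [0.52969305 0.17455672 0.018     ] [0.51457639 0.10074287 0.019     ] 0.07535248927652198
[309 180  21  29 366] [321.09289617 192.05191257] ((322.3000183105469, 192.10000610351562), (30.857738494873047, 15.652474403381348), 63.43495178222656)
[0.51384836 0.12557785 0.18090707] [-3.14138189e+00 -3.84452513e-04  2.90602004e+00]
```

Call:
jog_arm(
  rows=[
    [[0, 1, 0, 0.12, 1], [-0.1, 2, 0, 0.24, 1], [-0.2, 3, 0, 0.36, 1], [-0.2, 3.9, 0, 0.48, 1], [-0.2, 3.9, 0, 0.6, 1]],
  ],
)

```text
time: 4.92
eef_pos: [0.5248, 0.1647, 0.1794]
tool_rot: [-3.139, -0.001, 2.302]
force: [0.5, 0.3, -0.1]
finger_gap: 0.0929
grasp_force: 0.0
```

Call:
jog_arm(
  rows=[
    [[0, 0, 0, 0.12, 1], [0, 0, 0, 0.24, 1], [0, 0, 0, 0.36, 1], [0, 0, 0, 0.48, 1], [0, 0, 0, 0.6, 1]],
  ],
)

```text
time: 5.33
eef_pos: [0.5244, 0.1627, 0.1795]
tool_rot: [-3.139, 0.002, 1.7]
force: [-0.5, 0.5, -0.3]
finger_gap: 0.0925
grasp_force: 0.0
```

Call:
jog_arm(
  rows=[
    [[0, 0, 0, 0.1, 1], [0, 0, 0, 0.2, 1], [0, 0, 0, 0.306, 1], [0, 0, 0, 0.306, 1], [0, 0, 0, 0.306, 1]],
  ],
)

```text
time: 5.75
eef_pos: [0.5246, 0.1629, 0.18]
tool_rot: [-3.14, 0.003, 1.403]
force: [0.7, -0.7, 0.4]
finger_gap: 0.0933
grasp_force: 0.0
```

Run:
```python
from h import *
o=get_obs();print(o["time"],o["eef_pos"],o["tool_rot"],o["qpos"],to_tool([.525,.164,.005]))
```

```text
5.75 [0.52457083 0.16288352 0.18004103] [-3.13986524e+00  2.50290104e-03  1.40334488e+00] [-0.71104456  0.47122309  0.43547045  2.05942514 -0.30887114  0.67568814
 -0.24097424] [ 0.16  0.05 17.5 ]
```

Call:
jog_arm(
  rows=[
    [[0.1, 0, 3, 0, 1], [0.1, 0, 6, 0, 1], [0.1, 0, 9, 0, 1], [0.1, 0, 12, 0, 1], [0.1, 0, 14.5, 0, 1]],
  ],
)

```text
time: 6.17
eef_pos: [0.5246, 0.1638, 0.0341]
tool_rot: [-3.14, 0.001, 1.404]
force: [0.4, 0.2, 0.3]
finger_gap: 0.0928
grasp_force: 0.0
```

Call:
jog_arm(
  rows=[
    [[0, 0, 1, 0, 1], [0, 0, 2, 0, 1], [0, 0, 2.8, 0, 1], [0, 0, 2.8, 0, 1], [0, 0, 2.8, 0, -1]],
  ],
)

```text
time: 6.58
eef_pos: [0.5258, 0.164, 0.0091]
tool_rot: [3.141, -0.0, 1.4]
force: [0.2, 1.0, 0.9]
finger_gap: 0.0896
grasp_force: 0.0
```

Call:
jog_arm(
  rows=[
    [[0, 0, 0, 0, -1], [0, 0, 0, 0, -1], [0, 0, 0, 0, -1], [0, 0, 0, 0, -1], [0, 0, 0, 0, -1]],
  ],
  newtons=3,
)

```text
time: 7.0
eef_pos: [0.5256, 0.1642, 0.009]
tool_rot: [3.141, -0.0, 1.4]
force: [0.5, 1.1, 0.1]
finger_gap: 0.0575
grasp_force: 0.0
```

Call:
jog_arm(
  rows=[
    [[0, 0, 0, 0, -1], [0, 0, 0, 0, -1], [0, 0, 0, 0, -1], [0, 0, 0, 0, -1], [0, 0, 0, 0, -1]],
  ],
)

```text
time: 7.42
eef_pos: [0.5255, 0.164, 0.0086]
tool_rot: [3.141, -0.0, 1.4]
force: [-0.8, 1.0, 0.4]
finger_gap: 0.034
grasp_force: 3.0
```

Call:
jog_arm(
  rows=[
    [[0, 0, -0.6, 0, -1], [-0.1, 0, -1.2, 0, -1], [-0.2, 0, -1.8, 0, -1], [-0.4, 0, -2.4, 0, -1], [-0.6, 0, -3, 0, -1]],
  ],
)

```text
time: 7.83
eef_pos: [0.5245, 0.158, 0.0395]
tool_rot: [3.141, -0.0, 1.4]
force: [0.1, -0.3, -0.7]
finger_gap: 0.0337
grasp_force: 3.0
```

Call:
jog_arm(
  rows=[
    [[-0.3, 0, -0.6, 0, -1], [-0.7, 0, -1.2, 0, -1], [-1.2, 0, -1.8, 0, -1], [-1.8, 0, -2.4, 0, -1], [-1.8, 0, -2.4, 0, -1]],
  ],
)

```text
time: 8.25
eef_pos: [0.5216, 0.1388, 0.0639]
tool_rot: [3.14, 0.0, 1.398]
force: [0.2, -0.2, -0.1]
finger_gap: 0.0337
grasp_force: 3.0
```

Run:
```python
from h import *
o=get_obs();print(o["time"],o["eef_pos"],o["tool_rot"],o["force"],o["finger_gap"])
s=camera("side");w=camera("wrist")
cv2.imwrite("pics/p4.png",np.hstack([crop(s,259,270,45,4),cv2.resize(w["frame"],(440,360))]))
```

```text
8.25 [0.5215643  0.13876506 0.06389437] [3.14048121e+00 7.45398522e-06 1.39816149e+00] [ 0.20241713 -0.22207421 -0.06297266] 0.033705285105346046
```

View pics/p4.png

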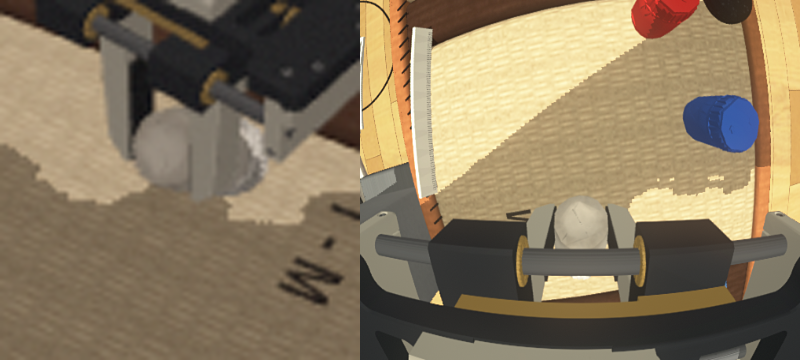

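The base disc now faces partly up, at about (178,150) in the left crop, and the cap shows behind the finger at about (255,155). So the bottle has swung partway; I'll compare with predicted projections to get the tilt.

Run:
```python
from h import *
s=camera("side")
g=np.array([.5216,.1388,.0725]);h=np.array([-.17,-.985,0])
for d in range(0,91,15):
    a=np.radians(d);ax=h*np.cos(a)-np.array([0,0,1])*np.sin(a)
    b=g-.010*ax;c=g+.062*ax
    e1=np.cross(ax,[.985,-.17,0]);e2=np.array([.985,-.17,0])
    ph=np.linspace(0,2*np.pi,60)[:,None]
    q=lambda p,r:((proj(s,p+r*(np.cos(ph)*e1+np.sin(ph)*e2))-[214,225])*4)
    Q,C=q(b,.018),q(c,.019);print(d,"base box",Q.min(0).round(),Q.max(0).round(),"cap box",C.min(0).round(),C.max(0).round(),"capz",(c[2]-.019*np.cos(a)).round(3))
```

```text
0 base box [123. 131.] [183. 197.] cap box [219.  47.] [281. 114.] capz 0.053
15 base box [123. 123.] [184. 197.] cap box [215.  71.] [278. 144.] capz 0.038
30 base box [123. 116.] [188. 194.] cap box [206.  98.] [271. 175.] capz 0.025
45 base box [122. 111.] [192. 189.] cap box [191. 128.] [261. 205.] capz 0.015
60 base box [123. 108.] [197. 182.] cap box [172. 159.] [246. 233.] capz 0.009
75 base box [124. 108.] [202. 174.] cap box [151. 188.] [228. 256.] capz 0.008
90 base box [127. 110.] [206. 165.] cap box [129. 215.] [208. 274.] capz 0.01
```

The tilt is about 35°, held by pad friction. Brisk upward jerks should ratchet it toward vertical.

Call:
jog_arm(
  rows=[
    [[-2, 0, -4, 0, -1], [-2, 0, -4, 0, -1], [-4, 0, -8, 0, -1], [-4, 0, -8, 0, -1], [-4, 0, -8, 0, -1]],
  ],
)

```text
time: 8.82
eef_pos: [0.5155, 0.1004, 0.1441]
tool_rot: [3.139, -0.001, 1.398]
force: [-1.1, 0.5, -0.9]
finger_gap: 0.034
grasp_force: 3.0
```

Call:
jog_arm(
  rows=[
    [[0, 0, 4, 0, -1], [0, 0, 0, 0, -1], [0, 0, 4, 0, -1], [0, 0, 0, 0, -1], [0, 0, 0, 0, -1]],
  ],
)

```text
time: 9.23
eef_pos: [0.5139, 0.1007, 0.1381]
tool_rot: [-3.133, 0.008, 1.4]
force: [1.0, 0.0, 2.1]
finger_gap: 0.034
grasp_force: 3.0
```

```bash
cat >> h.py <<'E'
def boxes(s,g,yaw,off,sc,degs,L=.010):
    h=np.array([-np.cos(yaw),-np.sin(yaw),0]);e2=np.array([np.sin(yaw),-np.cos(yaw),0]);ph=np.linspace(0,2*np.pi,60)[:,None]
    for d in degs:
        a=np.radians(d);ax=h*np.cos(a)-np.array([0,0,1])*np.sin(a);e1=np.cross(ax,e2)
        q=lambda p,r:((proj(s,p+r*(np.cos(ph)*e1+np.sin(ph)*e2))-off)*sc)
        Q,C=q(g-L*ax,.018),q(g+(.072-L)*ax,.019);print(d,"base",Q.min(0).round(),Q.max(0).round(),"cap",C.min(0).round(),C.max(0).round())
E
python3 - <<'E'
from h import *
o=get_obs();print(o["time"],o["eef_pos"],o["tool_rot"],o["force"],o["finger_gap"])
s=camera("side");g=o["eef_pos"]+np.array([0,0,.009]);u,v=proj(s,g-[0,0,.02])[0].astype(int)
cv2.imwrite("pics/p5.png",crop(s,u,v,45,6));print(u,v)
boxes(s,g,o["tool_rot"][2],[u-45,v-45],6,(30,45,60,75,90))
E
```

```text
9.2333 [0.51392452 0.10070226 0.13811287] [-3.1334689   0.00750466  1.40019454] [0.9643819  0.04304349 2.10269916] 0.03395788379599099
269 230
30 base [205. 161.] [308. 283.] cap [327. 152.] [431. 271.]
45 base [205. 154.] [314. 274.] cap [305. 199.] [413. 316.]
60 base [206. 152.] [322. 262.] cap [277. 247.] [391. 357.]
75 base [209. 153.] [329. 248.] cap [245. 292.] [364. 390.]
90 base [213. 157.] [335. 234.] cap [212. 332.] [333. 415.]
```

View pics/p5.png

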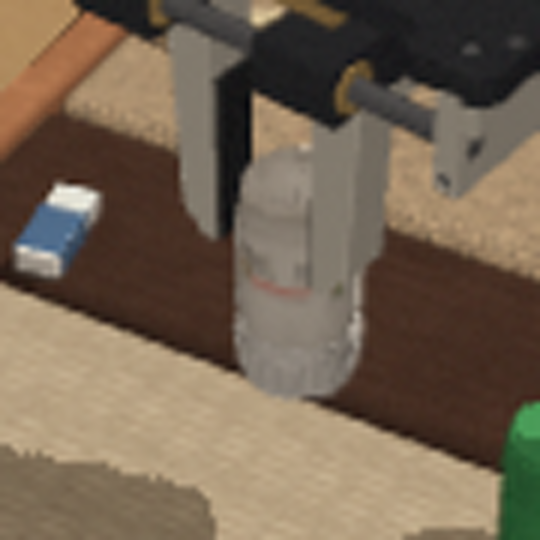

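The bottle hangs cap-down and nearly vertical: base at about (285,165), cap rim from 235 to 362 at y≈395 in the crop. I'll carry it over the hole with a gentle stop.

Call:
jog_arm(
  rows=[
    [[-2, 0.7, 0, 0, -1], [-4.5, 1.5, 0, 0, -1], [-7, 2.3, 0, 0, -1], [-9.5, 3.2, 0, 0, -1], [-12, 4, 0, 0, -1]],
  ],
)

```text
time: 9.7
eef_pos: [0.534, -0.0244, 0.1435]
tool_rot: [3.139, -0.002, 1.401]
force: [-0.0, 0.1, -1.3]
finger_gap: 0.0336
grasp_force: 3.0
```

Call:
jog_arm(
  rows=[
    [[-2.5, 0.9, 0, 0, -1], [-5, 1.7, 0, 0, -1], [-7.3, 2.5, 0, 0, -1], [-9.5, 3.2, 0, 0, -1], [-11.5, 3.9, 0, 0, -1]],
  ],
)

```text
time: 10.12
eef_pos: [0.5528, -0.1449, 0.1437]
tool_rot: [3.139, -0.001, 1.4]
force: [0.2, -0.1, -0.2]
finger_gap: 0.0336
grasp_force: 3.0
```

Call:
jog_arm(
  rows=[
    [[-1.8, 0.6, 0, 0, -1], [-3.4, 1.1, 0, 0, -1], [-4.8, 1.6, 0, 0, -1], [-5.8, 2, 0, 0, -1], [-6.4, 2.2, 0, 0, -1]],
  ],
)

```text
time: 10.53
eef_pos: [0.5637, -0.2118, 0.1434]
tool_rot: [3.139, -0.0, 1.399]
force: [0.3, 0.7, -1.0]
finger_gap: 0.0338
grasp_force: 3.0
```

Run:
```python
from h import *
s=camera("side");w=camera("wrist")
o=get_obs();print(o["time"],o["eef_pos"],o["tool_rot"],o["finger_gap"],to_tool([.563,-.211,.14]))
g=o["eef_pos"]+np.array([0,0,.009]);u,v=proj(s,[.562,-.217,.07])[0].astype(int);print(u,v)
cv2.imwrite("s6.png",s["frame"]);cv2.imwrite("w6.png",w["frame"])
cv2.imwrite("pics/p6.png",np.hstack([crop(s,u,v,40,5),w["frame"][150:407,160:401].repeat(2,0).repeat(2,1)[:400,:400]]))
boxes(s,g,o["tool_rot"][2],[u-40,v-40],5,(75,90))
print((proj(s,ring([.562,-.217],.024,.03,8))-[u-40,v-40])*5)
```

```text
10.6333 [ 0.56343189 -0.2113833   0.14310215] [ 3.14023355e+00 -1.78459095e-04  1.39889340e+00] 0.03391119131260547 [ 0.03 -0.05  0.31]
315 166
75 base [165.  14.] [243.  67.] cap [176. 127.] [255. 183.]
90 base [168.  19.] [247.  57.] cap [156. 151.] [236. 194.]
[[151.39802442 257.55249466]
 [149.59034251 278.50025649]
 [174.90461579 295.51184879]
 [212.61332898 298.16940869]
 [239.81306421 284.82373631]
 [240.49375448 263.74907531]
 [215.05661343 247.37089597]
 [178.4751032  244.84027769]]
```

View pics/p6.png

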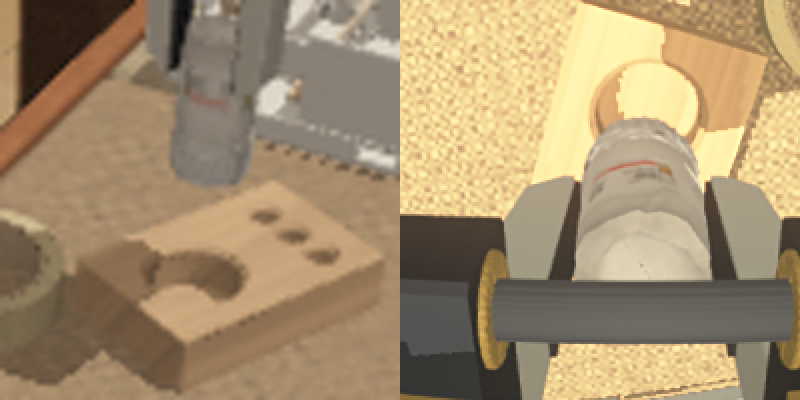

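Both views show the bottle hanging cap-down beside the hole axis. In the side crop the cap spans 170–253 with its bottom at 185, and the hole spans 143–248. In the wrist crop the base's front edge is at y≈210, the cap's far edge at y≈118, and the hole centre at (649,110). I'll fit the offset and tilt.

Run:
```python
from h import *
from scipy.optimize import least_squares
s=camera("side");w=camera("wrist");o=get_obs();yaw=o["tool_rot"][2]
def pw(X):
    p=X@w["R"].T+w["t"];n=np.hypot(p[:,0],p[:,1]);r=np.arctan2(n,p[:,2]);return np.c_[w["cx"]+w["fx"]*r*p[:,0]/n,w["cy"]+w["fy"]*r*p[:,1]/n]
h=np.array([-np.cos(yaw),-np.sin(yaw),0]);e2=np.array([np.sin(yaw),-np.cos(yaw),0]);ph=np.linspace(0,2*np.pi,90)[:,None]
def model(x):
    p,d,L=x;a=d;ax=h*np.cos(a)-np.array([0,0,1])*np.sin(a);e1=np.cross(ax,e2);g=o["eef_pos"]+[0,0,.009]+p*h
    c=lambda q,r:q+r*(np.cos(ph)*e1+np.sin(ph)*e2)
    return c(g-L*ax,.018),c(g+(.072-L)*ax,.019),c(g+(.054-L)*ax,.019),g+(.072-L)*ax
def feat(x):
    B,C,D,_=model(x);S=lambda X:(proj(s,X)-[275,126])*5;V=lambda X:(pw(X)-[160,150])*2
    sc=np.vstack([S(C)]);wc=np.vstack([V(C),V(D)])
    return np.array([sc[:,0].min(),sc[:,0].max(),sc[:,1].max(),V(B)[:,1].min(),wc[:,1].min(),V(B)[:,0].min()+V(B)[:,0].max(),wc[:,0].min()+wc[:,0].max()])
obs=np.array([170,253,185,210,118,490,481.])
r=least_squares(lambda x:((feat(x)-obs)[:5]),[.006,1.5,.012]);print(r.x,np.degrees(r.x[1]),feat(r.x)-obs)
print("cap",model(r.x)[3],"TCP",o["eef_pos"])
H=(pw(ring([.562,-.217],.024,.03))-[160,150])*2;print("hole pred wrist",H.min(0),H.max(0))
```

```text
[0.01133574 1.59218915 0.01040198] 91.22571863928337 [-2.56130689 -6.21828839  0.81756788 -0.17447185  4.16487032 -5.89805245
  2.6121729 ]
cap [ 0.5615438  -0.21971353  0.09014145] TCP [ 0.5632416  -0.20984035  0.14272537]
hole pred wrist [187.68595636  68.43061315] [295.45913341 172.5014056 ]
```

Call:
jog_arm(
  rows=[
    [[0.2, 0.2, 0.5, 0, -1], [0.2, 0.2, 1.5, 0, -1], [0.2, 0.2, 3, 0, -1], [0.2, 0.2, 4.2, 0, -1], [0.2, 0.2, 5, 0, -1]],
  ],
)

```text
time: 11.15
eef_pos: [0.565, -0.2083, 0.0906]
tool_rot: [-3.14, -0.0, 1.401]
force: [-0.0, 0.5, -0.7]
finger_gap: 0.0336
grasp_force: 3.0
```

Call:
jog_arm(
  rows=[
    [[0, 0, 0.4, 0, -1], [0, 0, 0.8, 0, -1], [0, 0, 1.2, 0, -1], [0, 0, 1.5, 0, -1], [0, 0, 1.8, 0, -1]],
  ],
)

```text
time: 11.57
eef_pos: [0.5658, -0.2094, 0.0746]
tool_rot: [3.141, 0.0, 1.4]
force: [-0.2, -0.4, -0.4]
finger_gap: 0.0342
grasp_force: 3.0
```

Run:
```python
from h import *
s=camera("side");w=camera("wrist")
o=get_obs();print(o["time"],o["eef_pos"],o["force"],o["finger_gap"])
cv2.imwrite("pics/p7.png",np.hstack([crop(s,315,166,40,5),w["frame"][150:407,160:401].repeat(2,0).repeat(2,1)[:400,:400]]))
```

```text
11.6667 [ 0.56548573 -0.2092162   0.07444405] [0.28611465 0.34371942 0.20429698] 0.034031754547826226
```

View pics/p7.png

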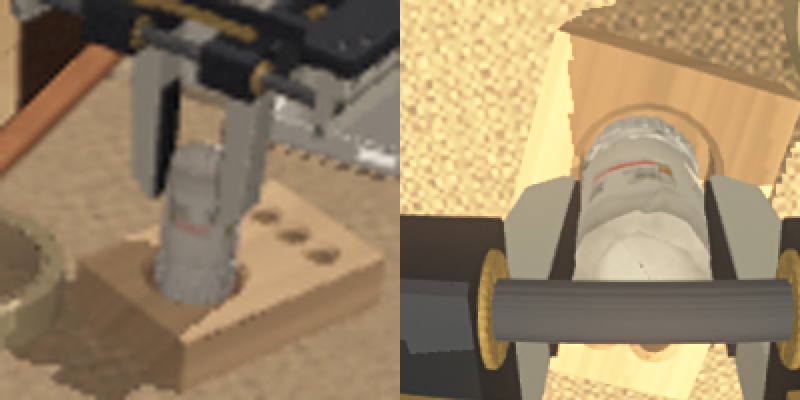

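The cap has entered the hole with no contact force; the wrist crop shows it about 1–2 mm left of centre (cap 582–700, hole 578–720). I'll nudge it, lower fully and release.

Call:
jog_arm(
  rows=[
    [[0, 0.15, 0.3, 0, -1], [0, 0.15, 0.6, 0, -1], [0, 0.15, 0.9, 0, -1], [0, 0.15, 1.2, 0, -1], [0, 0.15, 1.4, 0, -1]],
  ],
)

```text
time: 12.08
eef_pos: [0.5669, -0.2094, 0.0602]
tool_rot: [-3.141, -0.0, 1.4]
force: [0.3, 0.4, -1.1]
finger_gap: 0.0338
grasp_force: 3.0
```

Call:
jog_arm(
  rows=[
    [[0, 0, 0.1, 0, -1], [0, 0, 0.2, 0, -1], [0, 0, 0.3, 0, -1], [0, 0, 0.3, 0, -1], [0, 0, 0.3, 0, -1]],
  ],
)

```text
time: 12.5
eef_pos: [0.5672, -0.2094, 0.0578]
tool_rot: [3.141, -0.0, 1.4]
force: [-0.6, 0.6, 3.9]
finger_gap: 0.0343
grasp_force: 3.0
```

The floor is reached at the expected depth (3.9 N). Releasing.

Call:
jog_arm(
  rows=[
    [[0, 0, 0, 0, -0.1], [0, 0, 0, 0, 0], [0, 0, 0, 0, 0.2], [0, 0, 0, 0, 0.4], [0, 0, 0, 0, 0.5]],
  ],
)

```text
time: 12.92
eef_pos: [0.567, -0.2096, 0.0576]
tool_rot: [-3.142, 0.0, 1.4]
force: [0.1, -0.6, -0.1]
finger_gap: 0.0618
grasp_force: 0.0
```

Call:
jog_arm(
  rows=[
    [[0, 0, 0, 0, 0.6], [0, 0, 0, 0, 0.6], [0, 0, -0.5, 0, 0.6], [0, 0, -1.5, 0, 0.6], [0, 0, -3, 0, 0.6]],
  ],
)

```text
time: 13.33
eef_pos: [0.5665, -0.2094, 0.0877]
tool_rot: [-3.14, -0.0, 1.4]
force: [0.4, 0.5, -0.3]
finger_gap: 0.0741
grasp_force: 0.0
```

Call:
jog_arm(
  rows=[
    [[0, 0, -2, 0, 0.6], [0, 0, -5, 0, 0.6], [0, 0, -8, 0, 0.6], [0, 0, -11, 0, 0.6], [0, 0, -13, 0, 0.6]],
  ],
)

```text
time: 13.75
eef_pos: [0.5675, -0.2101, 0.2215]
tool_rot: [3.138, 0.0, 1.399]
force: [0.6, 0.1, -0.5]
finger_gap: 0.0743
grasp_force: 0.0
```

Call:
jog_arm(
  rows=[
    [[3, 0, 0, 0, 0.6], [6, 0, 0, 0, 0.6], [9, 0, 0, 0, 0.6], [12, 0, 0, 0, 0.6], [12, 0, 0, 0, 0.6]],
  ],
)

```text
time: 14.17
eef_pos: [0.5886, -0.0843, 0.2182]
tool_rot: [3.142, -0.003, 1.407]
force: [-0.0, 0.6, -0.9]
finger_gap: 0.0747
grasp_force: 0.0
```

Run:
```python
from h import *
s=camera("side");t=camera("top")
o=get_obs();print(o["time"],o["eef_pos"],o["force"],o["finger_gap"])
cv2.imwrite("pics/p8.png",np.hstack([crop(s,315,166,40,5),crop(t,384,208,40,5)]))
for n,c,off in(("side",s,[275,126]),("top",t,[344,168])):
    for z,r in((.078,.018),(.03,.024)):
        P=(proj(c,ring([.5637,-.2178],r,z))-off)*5;print(n,z,P.min(0).round(),P.max(0).round())
```

```text
14.2667 [ 0.58762787 -0.08984404  0.21841337] [-0.41890285 -0.61642218  0.253077  ] 0.07441582190679073
side 0.078 [162. 167.] [237. 208.]
side 0.03 [144. 242.] [241. 297.]
top 0.078 [186. 141.] [266. 220.]
top 0.03 [150. 146.] [252. 246.]
```

View pics/p8.png

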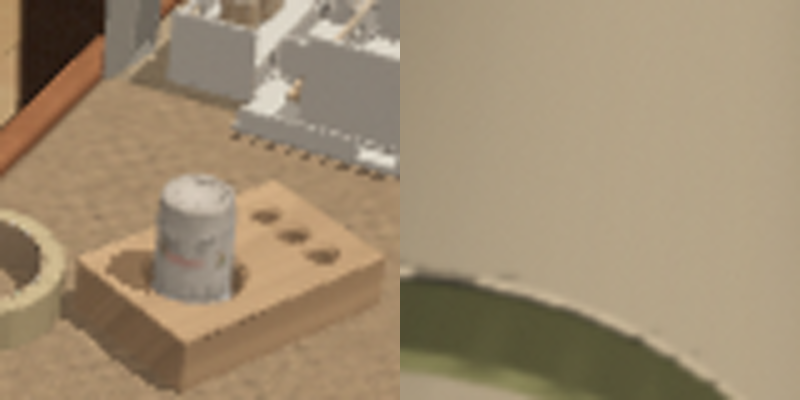

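The bottle stands upright in the hole: its top spans about 158–237 and starts at y≈172, against a predicted 162–237 and 167. That is fully down, so I'm handing in.

```bash
python3 -c "
from cell import *
print(finish_job())"
```

```text
the job is handed in; nothing more can be done
None
```

The glue bottle was laid on its side and let go, then picked up again and stood cap-down, upright and fully down in the caddy's big hole; I released it and handed the job in at about 14 s, and no verdict came back.

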